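Pile up the culture dishes and hold the incubator's lid open at 45 degrees

ROBOT

A 6-joint arm with a two-finger parallel gripper is mounted at the origin on a cart in front of the work surface, level with it; the furniture and walls round the work are solid. World frame = base frame: x ahead of the robot, y to its left, z up, the work surface at z = 0. Lengths are in mm, angles in rad, forces in N, time in s.
With the tool pointing down it reaches from about 375 to 975 mm from the base axis. Payload 3.8 kg.
Tool frame: the origin (TCP) lies between the finger pads; the fingertips stand 8 mm ahead of it and the grasp point (between the pads) lies 11 mm behind it (robot.tcp_to_tips is the distance from the TCP to the fingertips, in mm); z points along the fingers, y is the direction in which the jaws open and shut (so a half turn about z gives the same grasp; the last joint's range is limited). The gripper opens to 85 mm and grips with 20 to 120 N. Pads are 22 mm wide; open, the fingers measure 114 mm over their backs; the gripper's body (76 mm by 85 mm) begins 54 mm behind the grasp point. The pads swing forward as they close: fully open they stand 13 mm farther back than shut.
Start: joints at [-1.367, 0.264, 1.604, -0, 1.274, -0.037], TCP at [160.969, -655.521, 239.28] pointing down, gripper open.
Joint ranges: [-2.63, 2.63], [-0.94, 2.18], [0.31, 2.57], [-1.31, 4.45], [0, 2.66], [-2.55, 2.55]. Speed limits (rad/s): [2.57, 2.57, 3.14, 3.14, 3.14, 3.14].

INTERFACE

Orientations are given as a rotation vector (axis times angle).
In Python, from rig import robot, effector, kin, status, optics, order gives the robot as it stands. Calls block until the motion is done:
- robot.movep(position, orientation): joint-space move of the TCP to a pose.
- robot.servo_line(position, rotation=None, rate=150): straight line of the TCP; rotation=None keeps the orientation; rate is the mean speed in mm/s.
- robot.move_joints(angles): joint-space move.
- effector.move_gripper(opening, strength=None): opening from 0.0 (shut) to 1.0 (fully open); strength is the grip in N (None keeps the last); returns when the fingers have stopped.
- robot.wait(seconds).
- kin.solve_ik(position, orientation): joint angles nearest the present ones, or None.
- status.read_state(): the state.
- optics.read_camera(name): name is "scene" or "top" or "wrist"; returns (picture, depth): 384x512x3 uint8, blue, green, red; 384x512 float32, mm along the optical axis (not along the pixel's ray), 0 where there is no reading.
- optics.camera_params(name): a dict with "vfov" (degrees; the focal length in pixels is half the picture's height over the tangent of half this angle, whatever the lens; pixels are square), "cx", "cy" (the principal point, pixels), "rvec" (rotation vector, rad) and "tvec" (3), from world to camera coordinates, as OpenCV has them. Camera axes: x right, y down, z forward; pixel columns grow to the right and rows downward; lengths in mm; the calibration is good to about 2 mm. A picture is of the moment at which its call begins: read the wrist's pose just before it. camera_params takes no time and is no camera call; for the wrist camera it gives the pose at the moment of the call.
A pose or a line that the arm cannot do raises robot.MotionError and nothing moves.
- order.hand_in(): hands the job in, once; it reports no verdict.
Trained networks look in the newest picture that a camera, given by its name, has taken for a name from the list of things; names that differ only in an ending like _2 or _b are one class to them, and where a whole thing is asked for, a point or a joint stands for the part that bears it (a point fixed in the world has none). Each returns a list of dicts, best first, with "p" (0 to 1); they miss things now and then, are a little off and sometimes report something else, mostly with a low value. They report only what shows in the picture. A call takes as long as a camera call. They do not tell look-alikes from the thing itself.
- optics.boxes_of(camera, name): "extent" ([left, top, width, height] in pixels, round what is visible of it).
- optics.pinpoint(camera, name): "centre" ([row, column] in pixels: a listed point, or the origin of a listed thing).
The state is a dict: "time": time; "joints": joint angles; "joint_vel": joint speeds; "tau": joint torques, N m; "tcp_pos": TCP position; "tcp_rot": TCP orientation; "ft_force": force on the tool from outside, world axes, zero at the start; "moment": the same for the moment, N m; "finger_gap": opening from 0.0 (shut) to 1.0 (fully open).
Only numpy, scipy, OpenCV 4.12 (cv2) and the standard library are available. Lean on these libraries where they do the work, as an engineer would, in place of code of your own. Each camera call takes 0.05 s, during which the arm holds its last target.

TASK

Stack the three small culture dishes squarely into one pile on the bench, rims flush and kept level as they are carried, while the incubator stays shut. Then lift the incubator's lid and hold it open at 45 degrees, wide enough for a colleague to put the pile in without losing the warmth. The lid falls shut if let go, so finish while still holding it there, with the pile standing free and everything else on the bench left where it is.

Things in the scene. Friction and masses are not known exactly. Their poses are not given: they have to be found in the camera images.
- dish_a: One of three equal small covered culture dishes of clear plastic with pale agar: a flat round disc 60 mm across and 15 mm high (the bottom 3.5 mm is 55 mm across), flat top and underside, about 40 g; origin at the centre of its underside, z up. It stands flat on the bench. The two similar but larger dishes, 100 mm across, are not part of the job
- dish_b: Another of three equal small covered culture dishes of clear plastic with pale agar: a flat round disc 60 mm across and 15 mm high (the bottom 3.5 mm is 55 mm across), flat top and underside, about 40 g; origin at the centre of its underside, z up. It stands flat on the bench. The two similar but larger dishes, 100 mm across, are not part of the job
- dish_c: The third of three equal small covered culture dishes of clear plastic with pale agar: a flat round disc 60 mm across and 15 mm high (the bottom 3.5 mm is 55 mm across), flat top and underside, about 40 g; origin at the centre of its underside, z up. It stands flat on the bench. The two similar but larger dishes, 100 mm across, are not part of the job
- incubator: White bench incubator with its lid, fixed to the bench: a box 190 mm deep (x), 220 mm wide (y), rim 110 mm above the bench, control panel with knob and display on the front face (its own -x, roughly facing the robot), lid hinged along the back edge. Origin at the centre of its underside, z up.
- incubator_lid (a joint): Angle of the incubator's lid in rad: 0 shut, growing as its front edge is lifted, 0.785 at 45 degrees, stop at 1.3. The hinge is nearly frictionless: at every angle the lid falls shut when let go. White frame with a clear window, 194 x 224 x 16 mm, about 0.55 kg, top face 127.5 mm above the bench when shut.
- lid_handle (a point): Middle of the lid's handle: a round steel bar, 12 mm thick, 116 mm long, parallel to the hinge, on two posts 100 mm apart near the lid's front edge, 34 mm free under it. Pinch it from above, fingers closing across it; it turns in the pads as the lid swings. Lid shut: 180 mm in front of (incubator's -x) and 53.5 mm above the hinge axis, 167.5 mm above the bench. Turns with the lid.
- lid_hinge (a point): Middle of the lid's hinge axis, at the upper back edge of the box: 101 mm behind the incubator's origin (its own +x) and 114 mm above the bench. The axis runs along the incubator's y.
- instrument_tin: Open grey metal instrument tin, fixed: 100 mm deep (x), 218 mm wide (y), 36 mm high, with a lid that stands open behind it; origin under its centre. Only an obstacle.
- petri_a: Large glass culture dish, 100 mm across, 17 mm high, not to be moved; origin under its centre.
- petri_b: Another large glass culture dish, 100 mm across, 17 mm high, not to be moved; origin under its centre.
- slide_box: Small flat carton of cover slips, 34 x 52 x 13 mm, not to be moved; origin under its centre.
- rubber_bulb: Dark red rubber suction bulb, 50 x 59 x 38 mm, not to be moved; origin under its centre.
- forceps: Steel forceps, 136 mm long (y) and 16 mm wide, lying on the bench, not to be moved; origin under the middle.
Mind the look-alikes: they are no part of the job. Leave any turquoise look-alike of the dish_a alone.

How it is judged (in metres and radians):
On the way:
1. the three small dishes stand in one square pile on the bench, let go and at rest, the lid still shut (horizontal distance between dish_a and dish_b below 0.005 m and horizontal distance between each of dish_b, dish_a and dish_c below 0.005 m and angle between each of dish_a, dish_b, dish_c's own z axis and vertical below 0.06 rad and height (world z) of any of dish_a, dish_b, dish_c below 0.005 m and contact force between each of the arm, the fingers and dish_a below 0.05 N and contact force between each of the arm, the fingers and dish_b below 0.05 N and contact force between each of the arm, the fingers and dish_c below 0.05 N and linear speed of each of dish_a, dish_b, dish_c below 0.02 m/s and value of joint incubator_lid below 0.1 rad), for 0.3 s.
At the end, for the whole second after the job is handed in: The fingers hold the lid still at 45 degrees, give or take 5 (0.698 to 0.873 rad), pressing on it with over 0.5 N, no dish carrying it; the three small dishes stand level on the bench in one pile, centred on each other to within 5 mm, at rest, untouched (value of joint incubator_lid between 0.698 and 0.873 rad and velocity of joint incubator_lid between -0.05 and 0.05 rad/s and contact force between the fingers and incubator above 0.5 N and contact force between each of dish_a, dish_b, dish_c and incubator below 0.05 N and horizontal distance between dish_a and dish_b below 0.005 m and horizontal distance between each of dish_b, dish_a and dish_c below 0.005 m and angle between each of dish_a, dish_b, dish_c's own z axis and vertical below 0.06 rad and height (world z) of any of dish_a, dish_b, dish_c below 0.005 m and contact force between each of the arm, the fingers and dish_a below 0.05 N and contact force between each of the arm, the fingers and dish_b below 0.05 N and contact force between each of the arm, the fingers and dish_c below 0.05 N and linear speed of each of dish_a, dish_b, dish_c below 0.02 m/s); the arm keeps its last pose, push and grip.
It fails at once if a small dish is tipped by more than 20 degrees (angle between any of dish_a, dish_b, dish_c's own z axis and vertical above 0.35 rad).
It fails at once if another thing on the bench is moved by more than 25 mm (distance of any of petri_a, petri_b, slide_box, rubber_bulb, forceps from where it was at the start of the episode above 0.025 m).
It also fails if it takes over 67 s, if anything falls off the work surface, if the arm or the gripper's body presses on something with over 40 N, if the wrist force passes 120 N, or if a joint passes its speed limit or range.

## Working session

There is one attempt and no reset: what is moved stays moved. The work goes in short steps, each a Python script; the robot and the scene stay as the last script left them, time stands still between calls to the robot, and variables do not carry over. Pictures are saved under pics/ and viewed, and the job is handed in when it is done.

```bash
ls; mkdir -p pics; cat > h.py <<'E'
import numpy as np, cv2
from rig import robot, effector, kin, status, optics, order
from scipy.spatial.transform import Rotation as R
def cam(n):
    p=optics.camera_params(n); f=192/np.tan(np.radians(p['vfov'])/2)
    K=np.array([[f,0,p['cx']],[0,f,p['cy']],[0,0,1.]]); 
    Rm=cv2.Rodrigues(np.array(p['rvec'],float))[0]; return K,Rm,np.array(p['tvec'],float).ravel()
def unproj(c,u,v,d):
    K,Rm,t=c; r=np.linalg.inv(K)@np.array([u,v,1.]); return Rm.T@(r*d-t)
def onz(c,u,v,z):
    K,Rm,t=c; r=Rm.T@(np.linalg.inv(K)@np.array([u,v,1.])); o=-Rm.T@t; return o+r*(z-o[2])/r[2]
def proj(c,P):
    K,Rm,t=c; q=K@(Rm@np.array(P,float)+t); return q[:2]/q[2]
E
cat > a.py <<'E'
from h import *
print(optics.camera_params('scene'),optics.camera_params('top'),optics.camera_params('wrist'))
for n in ['scene','top','wrist']:
    im,d=optics.read_camera(n); cv2.imwrite(f'pics/{n}0.png',im); np.save(f'pics/{n}0d.npy',d)
    for k in ['dish_a','incubator','lid_handle','lid_hinge','petri_a']:
        c=cam(n)
        for b in optics.pinpoint(n,k):
            r,cc=b['centre']; 
            print(n,k,b['p'],[round(r),round(cc)],np.round(onz(c,cc,r,{'lid_handle':167.5,'lid_hinge':114}.get(k,0))))
print(status.read_state())
E
python3 a.py
```

```text
pics
{'vfov': 43.417828871981165, 'cx': 248.62295572026355, 'cy': 194.72324754503637, 'rvec': array([ 1.01124308, -2.47460529,  1.00424466]), 'tvec': array([ 291.03560198,  374.27845366, 1443.57049835])} {'vfov': 50.83594067346752, 'cx': 254.0215906264586, 'cy': 191.9312506204613, 'rvec': array([ 2.16612593, -2.1526308 ,  0.09209357]), 'tvec': array([ -65.44861813,  522.05826073, 1185.51425336])} {'vfov': 58.225449785378196, 'cx': 256.99124353802176, 'cy': 191.17607071322206, 'rvec': array([-2.29608676,  1.80017247,  0.25079527]), 'tvec': array([-672.7051699 ,  -34.55800748,  378.26098709])}
scene dish_a 0.8 [305, 198] [354. 277.   0.]
scene dish_a 0.78 [247, 237] [427.  36.   0.]
scene dish_a 0.6 [223, 272] [ 418. -126.    0.]
scene dish_a 0.49 [159, 291] [ 594. -433.    0.]
scene incubator 0.66 [270, 156] [548. 287.   0.]
scene lid_handle 0.77 [249, 163] [484. 283. 168.]
scene lid_handle 0.2 [168, 281] [ 468. -222.  168.]
scene lid_hinge 0.72 [229, 135] [648. 273. 114.]
scene petri_a 0.62 [184, 268] [ 563. -262.    0.]
top dish_a 0.8 [244, 146] [363. 266.   0.]
top dish_a 0.7 [227,
[... 382 characters left out ...]
 [387. 128.   0.]
{'time': 0.9, 'joints': array([-1.36688826e+00,  2.63875610e-01,  1.60397663e+00, -1.01556435e-05,
        1.27369159e+00, -3.68981731e-02]), 'joint_vel': array([-1.58435320e-03, -8.72942090e-04,  7.26054414e-05, -5.25799439e-05,
        9.85016151e-04,  2.88849229e-04]), 'tau': array([-1.27816515e-03, -5.15054333e+01, -3.67731822e+01, -5.84617555e-05,
        5.79929692e-04, -1.11856346e-05]), 'tcp_pos': array([ 160.97600639, -655.53404986,  239.30881627]), 'tcp_rot': array([ 3.11879879e+00,  3.77342986e-01, -8.80313868e-06]), 'ft_force': array([0.325512  , 0.11840293, 0.42044774]), 'moment': array([-0.02407405,  0.00155523, -0.06203205]), 'finger_gap': 0.9939961081976941}
```

View pics/top0.png

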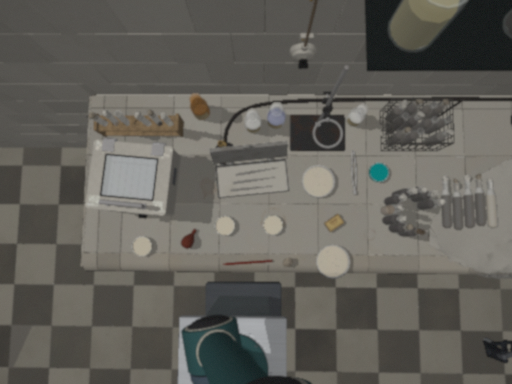

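View pics/scene0.png

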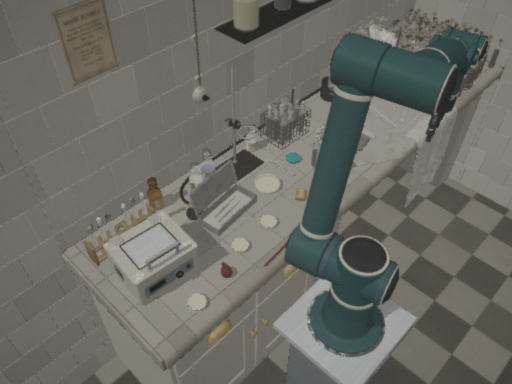

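```bash
python3 - <<'E'
import cv2
im=cv2.imread('pics/top0.png'); cv2.imwrite('pics/topcrop.png',cv2.resize(im[140:300,80:420],None,fx=2.3,fy=2.3,interpolation=cv2.INTER_CUBIC))
E
```

```text
(no output)
```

View pics/topcrop.png

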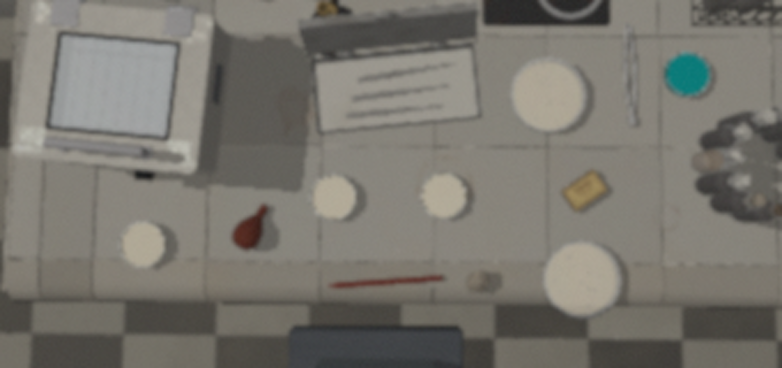

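Candidates in the top view (row, col): the pale small dishes at (244,143), (226,226) and (224,273). Look-alikes are the turquoise dish at (173,379) and the large dishes at (181,318) and (260,333). I choose the three pale 60 mm ones and will check them with the wrist camera.

```bash
cat >> h.py <<'E'
D=np.array([1,1,0])*np.pi/np.sqrt(2)   # tool down, jaws along world x
def down(a): # jaw axis at angle a from world x
    return (R.from_euler('z',a)*R.from_rotvec(D)).as_rotvec()
def T(): return status.read_state()['time']
E
python3 - <<'E'
from h import *
s=status.read_state(); K,Rm,t=cam('wrist'); o=-Rm.T@t
Rt=R.from_rotvec(s['tcp_rot'])
print('cam in tool',Rt.inv().apply(o-s['tcp_pos']), 'axis',Rt.inv().apply(Rm[2]), K[0,0], robot.tcp_to_tips, T())
for p in [(380,70,300),(480,70,330),(390,260,200)]:
    q=kin.solve_ik(p,D); print(p,q)
E
```

```text
cam in tool [  68.69281601   -0.85803676 -133.76517465] axis [-2.70068124e-01 -5.12885981e-04  9.62841080e-01] 344.77570270617946 8.0 0.9
(380, 70, 300) [ 1.17681560e-01 -3.44136172e-01  2.07939404e+00 -4.44089210e-16
  1.40633479e+00  1.17681560e-01]
(480, 70, 330) [ 9.34579050e-02 -1.46593805e-01  1.87205974e+00 -4.44089210e-16
  1.41612672e+00  9.34579050e-02]
(390, 260, 200) [ 5.34854374e-01 -1.03869930e-01  2.07382634e+00 -4.44089210e-16
  1.17163625e+00  5.34854374e-01]
```

```bash
cat > b.py <<'E'
from h import *
robot.movep((400,60,310),D)
for i,p in enumerate([(400,60,310),(460,100,290)]):
    if i: robot.servo_line(p,rate=250)
    robot.wait(0.2); c=cam('wrist'); im,d=optics.read_camera('wrist'); cv2.imwrite(f'pics/w{i}.png',im); np.savez(f'pics/w{i}.npz',K=c[0],R=c[1],t=c[2],d=d)
    for k in ['dish_a','lid_handle','incubator','lid_hinge']:
        for b in optics.pinpoint('wrist',k):
            r,cc=b['centre']; print(k,round(b['p'],2),[round(r),round(cc)],np.round(onz(c,cc,r,{'lid_handle':167.5,'lid_hinge':114}.get(k,0))), d[int(r)%384,int(cc)%512] and np.round(unproj(c,cc,r,d[int(r)%384,int(cc)%512])))
print(T())
E
python3 b.py
```

```text
dish_a 0.71 [175, 273] [421.  27.   0.] [420.  30.  13.]
dish_a 0.58 [276, 277] [ 428. -121.    0.] [ 428. -114.   12.]
lid_handle 0.6 [173, 271] [412.  67. 168.] [418.  32.  13.]
dish_a 0.67 [305, 234] [ 427. -116.    0.] [ 428. -108.   12.]
dish_a 0.59 [207, 228] [423.  29.   0.] [424.  33.  13.]
4.925
```

View pics/w0.png

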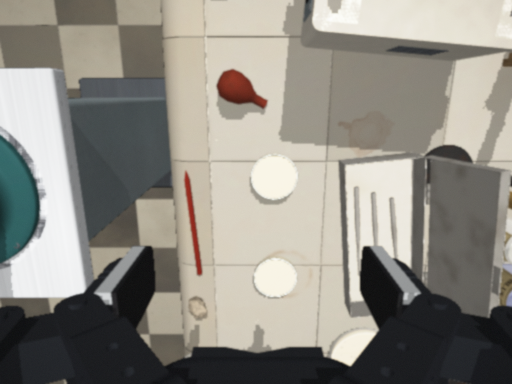

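View pics/w1.png

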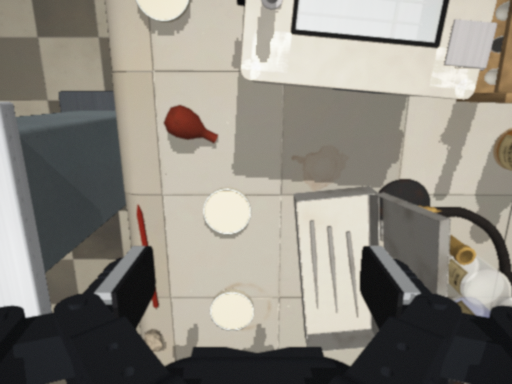

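```bash
cat >> h.py <<'E'
def blob(im,c,guess,z=15.,name=None,rad=30.):
    """pale disc nearest the guess, ellipse of its outline -> centre on plane z, equivalent diameters"""
    u0,v0=proj(c,[guess[0],guess[1],z])
    hsv=cv2.cvtColor(im,cv2.COLOR_BGR2HSV)
    g=im.min(axis=2); 
    e=proj(c,[guess[0]+rad,guess[1],z]); rp=np.hypot(*(e-[u0,v0]))
    m=np.zeros(g.shape,np.uint8); cv2.circle(m,(int(u0),int(v0)),int(rp*1.6),255,-1)
    th,_=cv2.threshold(g[m>0].reshape(-1,1),0,255,cv2.THRESH_OTSU)
    b=((g>th)&(m>0)).astype(np.uint8); b=cv2.morphologyEx(b,cv2.MORPH_OPEN,np.ones((5,5)))
    n,l,st,ce=cv2.connectedComponentsWithStats(b); k=max(range(1,n),key=lambda i:st[i,4])
    cs,_=cv2.findContours((l==k).astype(np.uint8),cv2.RETR_EXTERNAL,cv2.CHAIN_APPROX_NONE)
    h=cv2.convexHull(max(cs,key=cv2.contourArea))[:,0,:]
    W=np.array([onz(c,p[0],p[1],z)[:2] for p in h])
    (cx,cy),(d1,d2),_=cv2.fitEllipse(W.astype(np.float32))
    mc=cv2.minEnclosingCircle(W.astype(np.float32))
    if name:
        o=im.copy(); cv2.polylines(o,[h.reshape(-1,1,2)],True,(0,0,255),1); cv2.imwrite(name,o)
    return np.array([cx,cy]),(d1,d2),mc,th
def look(xy,z=126,name=None,zt=15.,a=0.,go=True,guess=None):
    if go: robot.movep((xy[0],xy[1],z),down(a))
    robot.wait(0.15); c=cam('wrist'); im,d=optics.read_camera('wrist')
    r=blob(im,c,xy if guess is None else guess,zt,name); u,v=proj(c,[r[0][0],r[0][1],zt])
    P=unproj(c,u,v,float(d[int(v),int(u)])); print('look',r,'depthpt',np.round(P,1),'t',T()); return r[0],im,d,c
E
python3 - <<'E'
from h import *
look((420,28),name='pics/lb.png')
look((358,268),name='pics/la.png')
E
```

```text
look (array([421.80621338,  27.13011742]), (56.52005386352539, 59.60138702392578), ((421.7781982421875, 28.211843490600586), 29.895036697387695), 183.0) depthpt [421.8  26.2  11.9] t 5.8833
look (array([358.30944824, 275.94091797]), (57.30228805541992, 59.607303619384766), ((358.2210388183594, 276.292724609375), 29.863489151000977), 202.0) depthpt [358.3 275.   11.3] t 7.0583
```

```bash
python3 -c "
import cv2,numpy as np
cv2.imwrite('pics/lab.png',cv2.resize(np.hstack([cv2.imread('pics/lb.png'),cv2.imread('pics/la.png')]),(800,300)))"
```

```text
(no output)
```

View pics/lab.png

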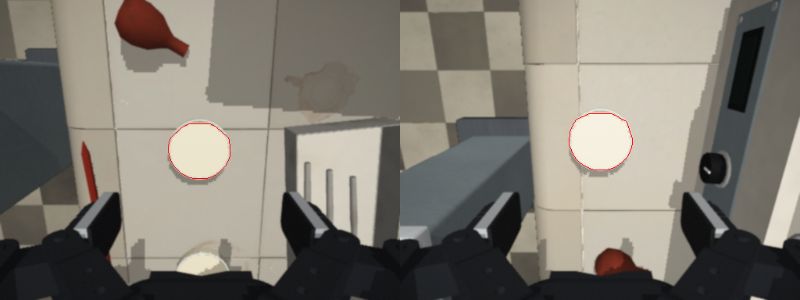

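```bash
python3 - <<'E'
from h import *
x,y=358.3,276.3
robot.servo_line((x,y,60),D,rate=200)
robot.servo_line((x,y,11),D,rate=100)
s=status.read_state();print('ft',s['ft_force'])
effector.move_gripper(0.0,25)
s=status.read_state();print('gap',s['finger_gap'],s['ft_force'],s['tcp_pos'],s['time'])
robot.servo_line((x,y,80),D,rate=150)
s=status.read_state();print('gap',s['finger_gap'],s['ft_force'],s['time'])
im,d=optics.read_camera('wrist'); cv2.imwrite('pics/held.png',im)
im,d=optics.read_camera('scene'); cv2.imwrite('pics/helds.png',cv2.resize(im[200:384,100:330],None,fx=3,fy=3))
E
```

```text
ft [ 0.28264442 -0.37071194  0.16536163]
gap 0.6857273637295599 [-1.69936454 -1.05942537  5.91053749] [359.08654096 276.8496793   12.26542281] 8.5667
gap 0.6839935949315554 [-0.96660741  0.18047398 -0.77792083] 9.175
```

View pics/held.png

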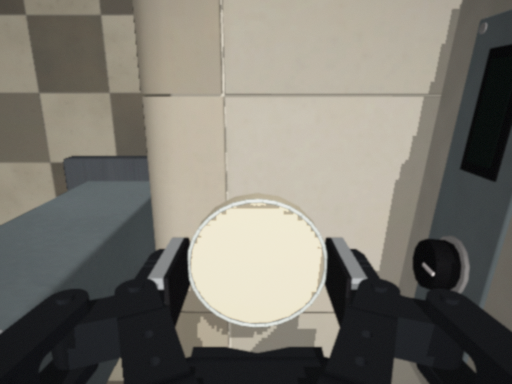

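View pics/helds.png

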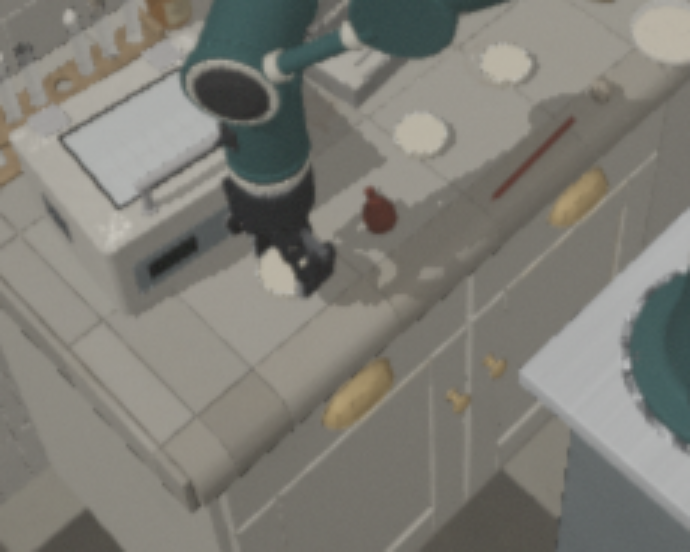

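```bash
python3 - <<'E'
from h import *
s=status.read_state(); c=cam('wrist'); im,d=optics.read_camera('wrist')
print(s['tcp_pos'],R.from_rotvec(s['tcp_rot']).as_matrix()[:,2])
for v,u in [(230,257),(262,220),(262,257),(262,295),(300,257)]:
    print(v,u,np.round(unproj(c,u,v,float(d[v,u]))-s['tcp_pos'],1))
r=blob(im,c,s['tcp_pos'][:2],z=s['tcp_pos'][2]+2.7,name='pics/heldb.png'); print(r[0]-s['tcp_pos'][:2],r[1],r[2],T())
E
```

```text
[357.26490546 275.5865528   78.71777557] [-0.00201857 -0.00140023 -0.99999698]
230 257 [-0.  14.5 -1.5]
262 220 [-15.8   0.5   0.1]
262 257 [-0.   0.4 -0.1]
262 295 [16.2  0.5  0.1]
300 257 [ -0.  -18.5  -0.6]
[ 2.1902337 -0.9381153] (91.23240661621094, 101.19673156738281) ((361.1878967285156, 274.0350036621094), 51.30867385864258) 9.325
```

```bash
cat >> h.py <<'E'
def place(x,y,zn):
    """lower held dish to contact near TCP height zn"""
    robot.servo_line((x,y,zn+30),D,rate=180); robot.wait(.3)
    s=status.read_state(); e=np.array([x,y,zn+30])-s['tcp_pos']; f0=s['ft_force'][2]; print('err',e,f0)
    x,y=x+e[0],y+e[1]; z=zn+3+e[2]
    robot.servo_line((x,y,z),D,rate=60); robot.wait(.15)
    for i in range(9):
        s=status.read_state(); df=s['ft_force'][2]-f0; print(np.round(s['tcp_pos'],2),round(df,2))
        if df>2: break
        z-=.7; robot.servo_line((x,y,z),D,rate=30); robot.wait(.08)
    return x,y,z
E
python3 - <<'E'
from h import *
robot.servo_line((421.8,28.5,90),D,rate=200)
print(T()); p=place(421.8,28.5,27.3)
print(T(),status.read_state()['finger_gap'],p)
im,d=optics.read_camera('wrist'); cv2.imwrite('pics/pl.png',im)
E
```

```text
10.7583
err [-0.84250037 -0.09464905 -0.93908194] -0.7624386692555059
[421.19  28.42  29.52] 0.38
[421.03  28.41  28.77] 0.2
[420.95  28.4   27.95] 0.09
[421.12  28.4   27.34] 1.18
[421.15  28.4   27.25] 8.03
13.4917 0.6841285644871403 (np.float64(420.95749962709107), np.float64(28.40535095337967), np.float64(26.560918060452504))
```

View pics/pl.png

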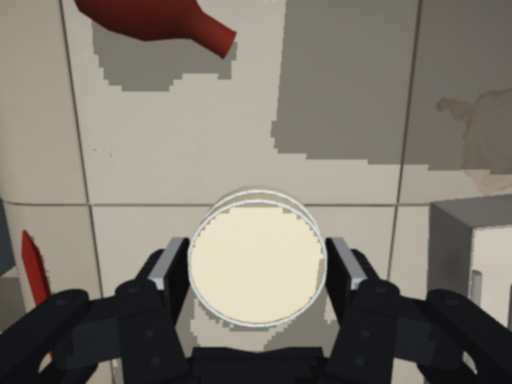

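```bash
cat >> h.py <<'E'
def squeeze(x,y,z,a,up):
    """close lightly round the pile with jaws at angle a, from above, and let go"""
    effector.move_gripper(0.0,20)
    s=status.read_state(); print('sq gap',s['finger_gap'],np.round(s['tcp_pos'],2),np.round(s['ft_force'],1),s['time']); 
    effector.move_gripper(1.0)
    return s['tcp_pos']
E
python3 - <<'E'
from h import *
effector.move_gripper(1.0)
s=status.read_state(); print(s['tcp_pos'],s['time'])
x,y=421.2,28.4
robot.servo_line((x,y,13),D,rate=80)
squeeze(x,y,13,0,0)
robot.servo_line((x,y,65),D,rate=200)
robot.servo_line((x,y,65),down(-np.pi/2),rate=200)
print(status.read_state()['joints'],T())
robot.servo_line((x,y,13),down(-np.pi/2),rate=100)
squeeze(x,y,13,0,0)
robot.servo_line((x,y,75),down(-np.pi/2),rate=200)
im,d=optics.read_camera('wrist'); cv2.imwrite('pics/st.png',im); print(T())
E
```

```text
[420.80300327  28.41892445  26.38721679] 13.9333
sq gap 0.6927489968325161 [421.73  28.41  13.42] [ 0.3 -0.1  0.6] 14.6083
[ 8.28368335e-03 -3.17756797e-02  2.28745421e+00  4.76180361e-07
  8.86773641e-01  1.57867439e+00] 17.1167
sq gap 0.6914285704303497 [422.09  28.34  13.98] [-1.  -0.6  5.2] 18.1417
19.0333
```

View pics/st.png

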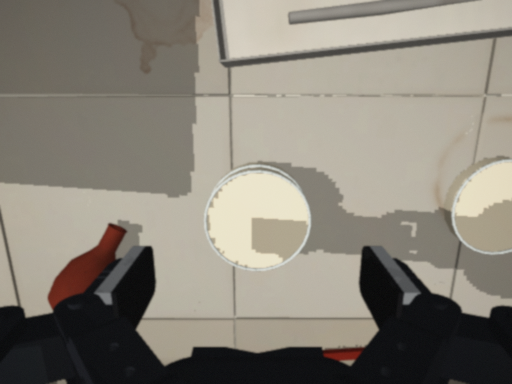

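```bash
python3 - <<'E'
from h import *
look((422,-121),name='pics/lc.png',a=-np.pi/2)
E
```

```text
look (array([ 425.00195312, -117.03194427]), (58.175601959228516, 59.20235824584961), ((425.0723876953125, -116.82294464111328), 29.627145767211914), 172.0) depthpt [ 424.4 -117.    12.7] t 19.9083
```

View pics/lc.png

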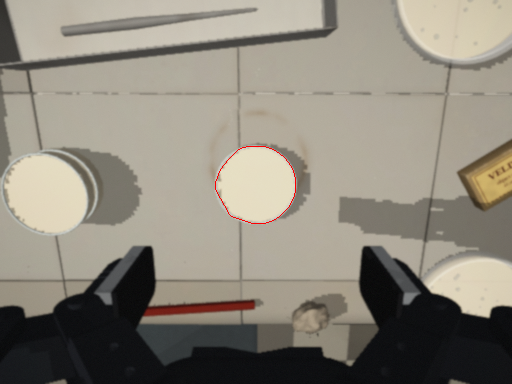

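```bash
sed -i '/^def place/,/^def squeeze/s/\bD\b/OR/; s/def place(x,y,zn)/def place(x,y,zn,OR=D)/' h.py; sed -i 's/),D,rate=30)/),OR,rate=30)/;s/,z),D,rate=60)/,z),OR,rate=60)/' h.py; sed -n '/^def place/,/^def sq/p' h.py
python3 - <<'E'
from h import *
E=down(-np.pi/2)
x,y=425.5,-117
robot.servo_line((x,y,50),E,rate=150)
robot.servo_line((x,y,11),E,rate=90)
effector.move_gripper(0.0,25)
s=status.read_state();print('gap',s['finger_gap'],s['ft_force'],s['tcp_pos'],s['time'])
z0=s['tcp_pos'][2]
robot.servo_line((x,y,95),E,rate=180)
robot.servo_line((421.8,28.4,95),E,rate=180)
im,d=optics.read_camera('wrist'); cv2.imwrite('pics/held2.png',im)
p=place(421.8,28.4,z0+30,E)
print(T(),status.read_state()['finger_gap'],p)
im,d=optics.read_camera('wrist'); cv2.imwrite('pics/pl2.png',im)
E
```

```text
def place(x,y,zn,OR=D):
    """lower held dish to contact near TCP height zn"""
    robot.servo_line((x,y,zn+30),OR,rate=180); robot.wait(.3)
    s=status.read_state(); e=np.array([x,y,zn+30])-s['tcp_pos']; f0=s['ft_force'][2]; print('err',e,f0)
    x,y=x+e[0],y+e[1]; z=zn+3+e[2]
    robot.servo_line((x,y,z),OR,rate=60); robot.wait(.15)
    for i in range(9):
        s=status.read_state(); df=s['ft_force'][2]-f0; print(np.round(s['tcp_pos'],2),round(df,2))
        if df>2: break
        z-=.7; robot.servo_line((x,y,z),OR,rate=30); robot.wait(.08)
    return x,y,z
def squeeze(x,y,z,a,up):
gap 0.687878442400125 [-0.86324645  1.53884596  4.73498398] [ 426.30484513 -117.25276917   12.12671666] 21.5333
err [-0.63082889  0.11889368 -0.73822691] -0.14921941735644845
[421.46  28.52  44.61] -0.12
[421.25  28.5   43.81] 0.04
[421.14  28.49  42.97] -0.43
[421.16  28.53  42.27] -1.16
[421.22  28.54  42.13] 4.61
25.825 0.6816961996665089 (np.float64(421.16917111167834), np.float64(28.518893675179076), np.float64(41.588489742604665))
```

View pics/pl2.png

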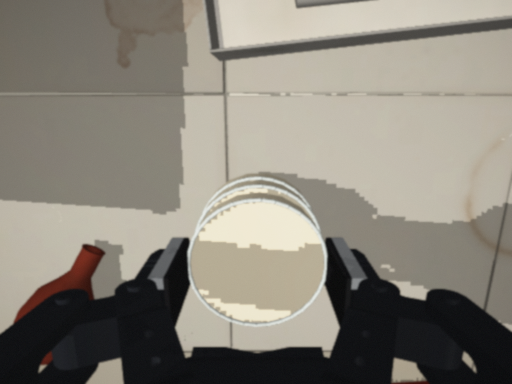

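```bash
python3 - <<'E'
from h import *
E=down(-np.pi/2)
effector.move_gripper(1.0)
x,y=421.8,28.5
robot.servo_line((x,y,22),E,rate=80)
squeeze(x,y,13,0,0)
robot.servo_line((x,y,80),E,rate=220)
robot.servo_line((x,y,80),D,rate=250)
robot.servo_line((x,y,22),D,rate=100)
squeeze(x,y,13,0,0)
robot.servo_line((x,y,120),D,rate=220); robot.wait(.2)
c=cam('wrist');im,d=optics.read_camera('wrist'); cv2.imwrite('pics/st3.png',im); print(T())
im,d=optics.read_camera('scene'); cv2.imwrite('pics/sc3.png',cv2.resize(im[200:290,190:310],None,fx=5,fy=5,interpolation=cv2.INTER_CUBIC))
for p in [(421.8,28.5)]:
  for z in (0,15,30,45): print(z,proj(c,[*p,z]))
E
```

```text
sq gap 0.6939413426969312 [422.34  28.43  22.57] [-0.4 -0.2  3.3] 27.0167
sq gap 0.6995399739064522 [422.53  28.5   22.87] [-0.5 -0.   5.8] 30.625
31.85
0 [259.81977479 189.64632913]
15 [259.90748013 195.21792699]
30 [260.00609535 201.48258934]
45 [260.11779113 208.57821065]
```

View pics/st3.png

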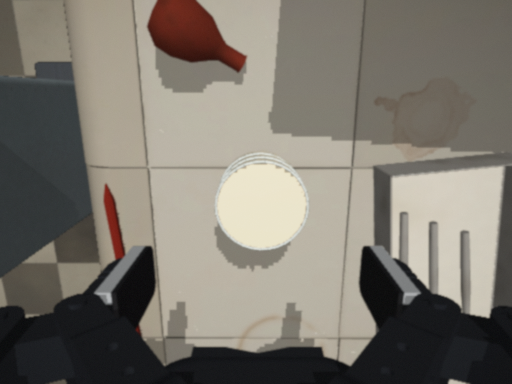

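View pics/sc3.png

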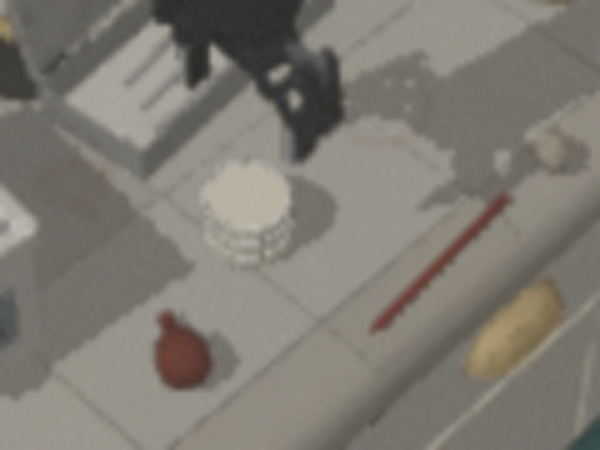

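```bash
python3 - <<'E'
from h import *
robot.movep((481,285,290),D); robot.wait(.2)
for i,p in enumerate([None,(520,270,330)]):
    if p: robot.servo_line(p,D,rate=200); robot.wait(.2)
    c=cam('wrist'); im,d=optics.read_camera('wrist'); cv2.imwrite(f'pics/h{i}.png',im); np.savez(f'pics/h{i}.npz',K=c[0],R=c[1],t=c[2],d=d)
    for k in ['lid_handle','lid_hinge']:
        for b in optics.pinpoint('wrist',k):
            r,cc=b['centre']; print(k,round(b['p'],2),[round(r),round(cc)],np.round(onz(c,cc,r,{'lid_handle':167.5,'lid_hinge':114}.get(k,0)),1), np.round(unproj(c,cc,r,float(d[int(r)%384,int(cc)%512])),1))
print(T())
E
```

```text
lid_handle 0.74 [177, 250] [475.2 292.4 167.5] [475.3 293.7 172.9]
lid_handle 0.69 [181, 446] [624.6 288.9 167.5] [647.4 278.7 126.9]
lid_hinge 0.74 [185, 446] [655. 272. 114.] [648.3 275.1 125.9]
lid_hinge 0.5 [262, 186] [410.4 193.7 114. ] [388.9 145.2  20.1]
lid_handle 0.72 [153, 206] [474.2 290.8 167.5] [475.  291.6 172.4]
lid_handle 0.56 [313, 193] [454.9 131.5 167.5] [428.1  44.2  43.9]
lid_hinge 0.98 [159, 390] [654.1 275.5 114. ] [698.7 254.3  -0.8]
34.2333
```

View pics/h0.png

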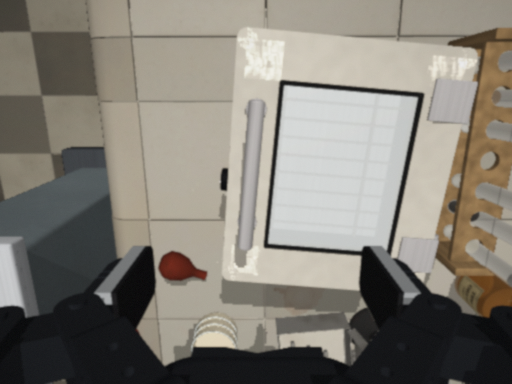

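View pics/h1.png

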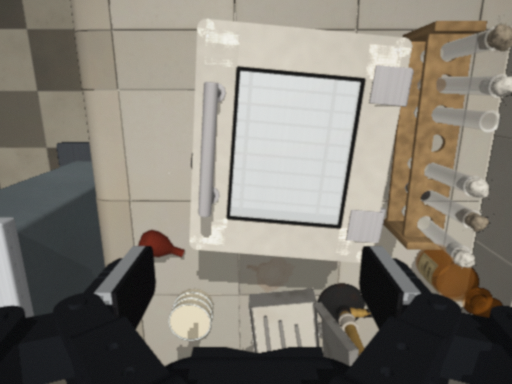

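```bash
python3 - <<'E'
from h import *
for n,(a,b) in {'h0':((256,103),(246,247)),'h1':((210,84),(206,213))}.items():
    f=np.load(f'pics/{n}.npz'); c=(f['K'],f['R'],f['t'])
    A=onz(c,*a,170.); B=onz(c,*b,170.); print(n,A,B,(A+B)/2,np.linalg.norm(A-B), np.degrees(np.arctan2(*(A-B)[[0,1]])))
    # handle points by depth
    d=f['d']; pts=[]
    for v in range(90,260,2):
        for u in range(195,275):
            if d[v,u]>0:
                P=unproj(c,u,v,float(d[v,u]))
                if P[2]>166 and P[0]<500: pts.append(P)
    pts=np.array(pts); m=pts.mean(0); q=cv2.fitLine(pts[:,:2].astype(np.float32),cv2.DIST_HUBER,0,.01,.01).ravel()
    s=(pts[:,:2]-m[:2])@q[:2]; print(len(pts),m,pts[:,2].max(),q,np.ptp(s), m[:2]+q[:2]*(s.max()+s.min())/2, np.degrees(np.arctan2(q[0],q[1])))
E
```

```text
h0 [480.01726896 347.09787637 170.        ] [471.74714936 235.80327526 170.        ] [475.88220916 291.45057581 170.        ] 111.60144763492336 4.24974507105101
1174 [475.35372941 295.31722775 171.23482755] 174.29699962292713 [8.6894892e-02 9.9621749e-01 4.7532596e+02 2.9533795e+02] 115.87320797669985 [475.01210769 291.40066231] 4.9849973
h1 [480.24472271 347.47377624 170.        ] [472.61800125 236.97018253 170.        ] [476.43136198 292.22197938 170.        ] 110.76647102486655 3.94817099003106
881 [475.59699067 291.63010126 171.28105779] 174.29215284299005 [8.7548755e-02 9.9616021e-01 4.7571759e+02 2.9152518e+02] 109.48832694699885 [475.3397572 288.7032093] 5.0226045
```

```bash
python3 - <<'E'
from h import *
O=down(np.radians(-5)); C=np.array([475.4,291.5])
robot.movep((*C,225),O)
robot.servo_line((*C,158),O,rate=90)
s=status.read_state(); print(s['tcp_pos'],s['ft_force'],s['time'])
effector.move_gripper(0.0,60)
s=status.read_state(); print(s['finger_gap'],s['tcp_pos'],s['ft_force'],s['time'])
im,d=optics.read_camera('wrist'); cv2.imwrite('pics/gh.png',im)
im,d=optics.read_camera('scene'); cv2.imwrite('pics/ghs.png',cv2.resize(im[150:320,80:280],None,fx=3.5,fy=3.5))
E
```

```text
[475.86242477 291.72744674 158.50665412] [ 0.83997781  0.65479732 -0.09486312] 35.6583
0.11844460870854226 [475.45061536 291.53189301 158.29571488] [-0.63500548  0.08842558  2.55506786] 36.3417
```

View pics/gh.png

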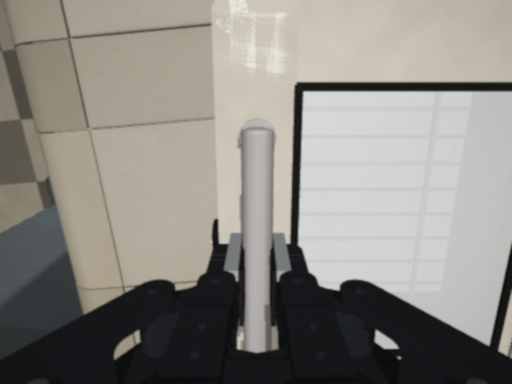

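```bash
cat > lift.py <<'E'
from h import *
O=down(np.radians(-5)); u=np.array([np.cos(np.radians(5)),-np.sin(np.radians(5))])
r=np.hypot(180,53.5); f0=np.arctan2(53.5,180)
P0=np.array([475.4,291.5,158.])
def tgt(th):
    dx=-r*(np.cos(f0+th)-np.cos(f0)); dz=r*(np.sin(f0+th)-np.sin(f0))
    return P0+[dx*u[0],dx*u[1],dz]
def theta():
    p=status.read_state()['tcp_pos']; x=(p[:2]-P0[:2])@u-180; z=p[2]-P0[2]+53.5
    return np.degrees(np.arctan2(z,-x)-f0), np.hypot(x,z)
E
python3 - <<'E'
from lift import *
for t in [4,12,20,28,36,42,45.5]:
    robot.servo_line(tgt(np.radians(t)),O,rate=80)
    s=status.read_state(); print(t,theta(),np.round(s['ft_force'],1),round(s['finger_gap'],3),s['time'])
    if np.linalg.norm(s['ft_force'])>50: break
robot.wait(.3)
print(theta(),status.read_state()['time'])
for n in ['wrist','scene','top']:
    im,d=optics.read_camera(n); cv2.imwrite(f'pics/f{n}.png',im); np.savez(f'pics/f{n}.npz',d=d)
im=cv2.imread('pics/fscene.png');cv2.imwrite('pics/fsc.png',cv2.resize(im[120:320,80:300],None,fx=2.9,fy=2.9,interpolation=cv2.INTER_CUBIC))
E
```

```text
4 (np.float64(3.737055284432049), np.float64(187.95168956549952)) [ 0.4  2.3 -5.9] 0.116 36.7583
12 (np.float64(11.916476849944125), np.float64(188.38627770268837)) [-4.6  2.1 -2.4] 0.116 37.2333
20 (np.float64(19.538251371836157), np.float64(188.8348072428682)) [-6.2  3.5 -2.9] 0.113 37.7083
28 (np.float64(27.592617845405655), np.float64(189.57158647970596)) [-9.8  2.   2.3] 0.116 38.1833
36 (np.float64(35.77566902589437), np.float64(190.41364205881237)) [-12.4   0.7   6.5] 0.113 38.6583
42 (np.float64(42.21412189135346), np.float64(191.24575025397448)) [-11.   -0.5  12. ] 0.114 39.05
45.5 (np.float64(45.90417777588454), np.float64(191.7440391669498)) [-11.   -0.7  13.3] 0.113 39.3417
(np.float64(45.827103893089955), np.float64(191.74301709443904)) 39.6417
```

View pics/fsc.png

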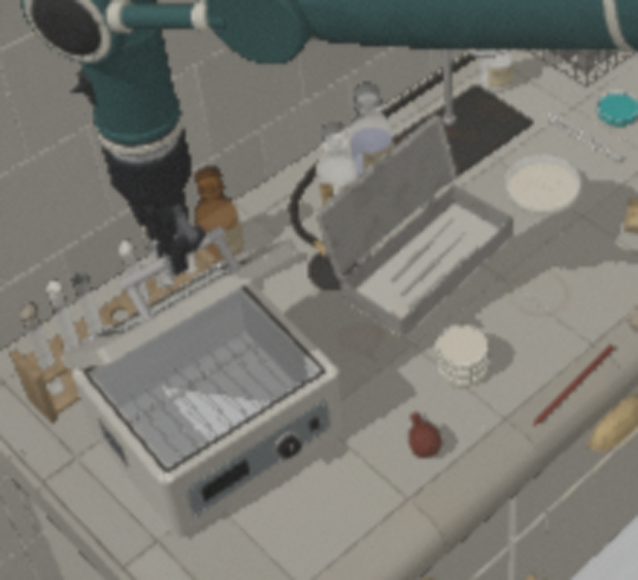

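View pics/fwrist.png

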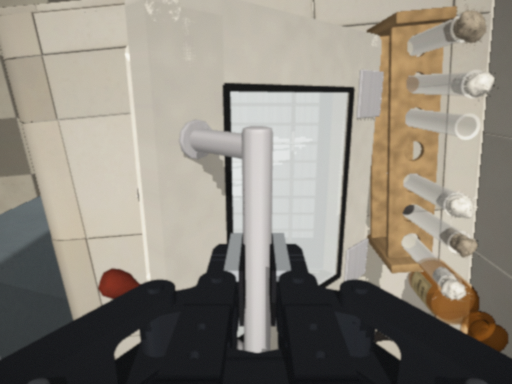

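View pics/ftop.png

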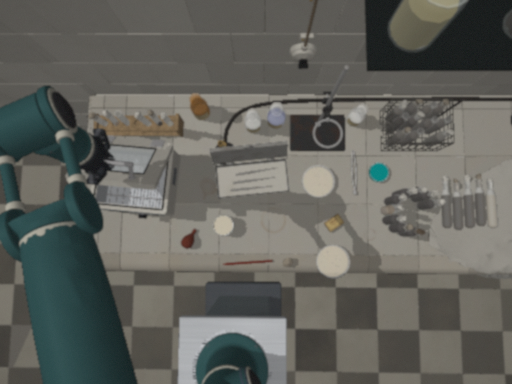

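```bash
python3 - <<'E'
from lift import *
c=cam('wrist'); d=np.load('pics/fwrist.npz')['d']
def pl(box):
    p=[]
    for (r0,r1,c0,c1) in box:
        for v in range(r0,r1,3):
            for q in range(c0,c1,3):
                if d[v,q]>0: p.append(unproj(c,q,v,float(d[v,q])))
    p=np.array(p); m=p.mean(0); _,S,V=np.linalg.svd(p-m); n=V[2]*np.sign(V[2][2]); print(len(p),m,n,S[2]/np.sqrt(len(p)),'deg',np.degrees(np.arccos(n[2])),np.degrees(np.arctan2(n[1],n[0])))
pl([(40,75,150,300),(160,250,150,215),(30,60,200,350)])
pl([(30,75,160,340),(100,115,150,170),(190,260,150,210),(130,200,335,348)])
print(theta(), status.read_state()['ft_force'],T())
E
```

```text
1755 [557.46636579 349.02563281 235.42237968] [ 0.70321159 -0.0720216   0.70732336] 1.4695731881736767 deg 44.98244790855016 -5.847735848088125
1530 [563.5361809  343.42159577 228.46873253] [ 0.70766714 -0.08131983  0.70185063] 1.7916736109623057 deg 45.42433026513991 -6.555250815949506
(np.float64(45.82690307701723), np.float64(191.76548171533057)) [-11.21705827  -0.61033991  12.16953731] 39.7917
```

```bash
python3 - <<'E'
from lift import *
s=status.read_state(); print(theta(),np.abs(s['joint_vel']).max(),s['finger_gap'],s['time'])
order.hand_in()
E
```

```text
(np.float64(45.82690307701723), np.float64(191.76548171533057)) 0.0014909385980595399 0.11829709801584326 39.7917
the job is handed in; nothing more can be done
```

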